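Chock a painting in its transport tray

ROBOT

A 7-joint arm with a two-finger parallel gripper is mounted at the origin on the work surface. World frame = base frame: x ahead of the robot, y to its left, z up, the work surface at z = 0. Lengths are in m, angles in rad, forces in N, time in s.
With the tool pointing down it reaches from about 0.35 to 0.9 m from the base axis. Payload 19.9 kg.
Tool frame: the origin (TCP) lies midway between the tips of the shut fingers; the grasp point (between the pads) lies 19 mm behind it (ctrl.grip_point_offset is the distance from the TCP to the grasp point, in m); z points along the fingers, y is the line along which they close (so a half turn about z gives the same grasp; the last joint's range is limited). The gripper opens to 94 mm and grips with 3 to 60 N. Pads are 16 mm wide; open, the fingers measure 119 mm over their backs; the gripper's body (75 mm by 177 mm) begins 78 mm behind the grasp point.
Start: joints at [1.208, 0.417, -0.01, 1.614, 0.005, 1.111, -0.053], TCP at [0.197, -0.593, 0.205] pointing down, gripper open.
Joint ranges: [-2.81, 2.81], [-0.39, 2.02], [-1.27, 1.25], [0.06, 2.57], [-1.19, 4.33], [0.19, 2], [-2.82, 2.82]. Speed limits (rad/s): [1.89, 1.89, 2.39, 2.39, 3.01, 3.01, 3.01].

INTERFACE

Orientations are given as a unit quaternion [w, x, y, z].
In Python, from workcell import ctrl gives the robot as it stands.
- The arm moves only by the tool play_rows, never from a script. Its argument "motion" is a list of rows, each a list of 3 entries, a list of its own where there are three numbers: the shift along the world's x, y, z in units of 40 mm (1.0 is 40 mm), then the turn, a rotation vector about the world's x, y, z in units of 6 degrees (1.0 is 6 degrees), then the finger opening in mm, from 0 to 94. In form: [[[dx, dy, dz], [ax, ay, az], hand], ...]. A call has exactly 5 rows; each row is the pose to reach, as a shift and turn from the pose commanded when the call began; what a row does not reach only later rows make up. A row lasts 1/12 s, in which the tool goes at most 41.7 mm and 7.16 degrees, less where a joint would pass 70% of its speed; a pose out of reach is approached as far as the arm can. A call with a gripper value outside its range is refused whole. The fingers move at their own pace and stop on an object; the grip force is fixed at half the most. Time passes only in rows, so rows that repeat a pose let the fingers close, or fill a call up. It gives the time, the measured TCP pose, the force, the opening and the grip force at its end, in the units of the state.
- ctrl.get_obs(): the state, without advancing time (a new reading comes with each control period).
- ctrl.snapshot(name): name is "scene" or "side" or "wrist"; returns the picture (400x640x3 uint8, red, green, blue); there is no depth.
- ctrl.camera_info(name): a dict with "vfov" (degrees; the focal length in pixels is half the picture's height over the tangent of half this angle, whatever the lens; pixels are square), "cx", "cy" (the principal point, pixels), "R" (3x3) and "t" (3): a world point X has camera coordinates R X + t. Camera axes: x right, y down, z forward; pixel columns grow to the right and rows downward; lengths in m; the calibration is good to about 2 mm. A picture is of the moment at which its call begins: read the wrist's pose just before it. camera_info takes no time and is no camera call; for the wrist camera it gives the pose at the moment of the call.
- ctrl.finish_job(): hands the job in; it is judged then, once.
Trained networks look in the newest picture that a camera, given by its name, has taken for a name from the list of things; names that differ only in an ending like _2 or _b are one class to them, and where a whole thing is asked for, a point or a joint stands for the part that bears it (a point fixed in the world has none). Each returns a list of dicts, best first, with "confidence" (0 to 1); they miss things now and then, are a little off and sometimes report something else, mostly with a low value. They report only what shows in the picture. A call takes as long as a camera call. They do not tell look-alikes from the thing itself.
- ctrl.boxes_of(name, camera): "at" ([x, y, z] in m, in world coordinates, good to about 4 mm: the middle of the surface that is visible of it).
The state is a dict: "t": time; "qpos": joint angles; "joint_vel": joint speeds; "joint_efforts": joint torques, N m; "tool_pos": TCP position; "eef_rot": TCP orientation; "contact_force": force on the tool from outside, world axes, zero at the start; "ft_torque": the same for the moment, N m; "grip_width": finger opening in m; "gripper_force": force on a finger pad.
Only numpy, scipy, OpenCV 4.12 (cv2) and the standard library are available. Lean on these libraries where they do the work, as an engineer would, in place of code of your own. Each camera call takes 0.05 s, during which the arm holds its last target. There are 200 camera calls.

TASK

Wedge the small red painting into its wooden transport tray so it cannot slide about: take the two chocks from the sloping rack and set the blue one in the wider gap and the green one in the narrower gap, each about midway along its side of the painting, upright, tapered end down and fully home on the tray floor. Nudge the painting toward the opposite tray walls if it crowds a gap, keep it lying flat and do not press hard on it with the robot. Leave the paint tub and the yellow bottle where they stand.

Things in the scene. Friction and masses are not known exactly. Their poses are not given: they have to be found in the camera images.
- crate: Open wooden transport tray, fixed; place and yaw vary. Outside 233 (x) x 211 (y) x 54 mm; walls and floor 10 mm thick, inside 213 x 191 and 44 deep. Origin: centre of underside, z up. The painting belongs in the corner of the +x and +y walls; snug there, it leaves a 53 mm gap along the -x wall and a 41 mm gap along the -y wall.
- wide_gap (a point): Fixed in the tray, axes of the tray: floor point in the middle of the 53 mm gap (the painting being snug in its corner), midway along the painting's side. The gap runs along the tray's y; the blue chock's underside centre belongs here.
- narrow_gap (a point): Fixed in the tray, axes of the tray: floor point in the middle of the 41 mm gap (the painting being snug in its corner), midway along the painting's side. The gap runs along the tray's x; the green chock's underside centre belongs here.
- painting: Loose deep-edged canvas lying face up in the tray: 160 (x) x 150 (y) x 38 mm high, red face, white sides, about 0.35 kg. Origin: centre of underside, axes nearly the tray's. Starts 2 to 6 mm off both the +x and +y walls, so each gap is at first that much narrower; slides when pushed with a few newtons.
- rack: Wooden rack, fixed, place and yaw vary; 270 mm long (y), about 100 high. Its floor slopes 25 degrees, rising toward rack +x; a 34 mm ledge stands square to it along its low (-x) edge, on the robot's right. Origin: centre of underside, z up. Both chocks stand on the slope against the ledge, their z leaning 25 degrees from vertical toward rack -x, centres 96-128 mm apart along y; which is where varies.
- wide_chock: Loose blue wooden chock, pale patches on its ends, about 80 g: 50 thick (x) x 56 long (y) x 44 mm high (z). The lowest 18 mm taper on both thick sides to a 36 mm thick foot. Origin at foot level below the middle of its -x side face; spans x 0 to 50, y -28 to 28, z 0 to 44 mm. Can be gripped over its 56 mm length on the flat ends, from its top.
- wide_chock_foot (a point): Centre of the blue chock's underside, axes of the chock (z toward its top).
- narrow_chock: Loose green wooden chock, as the blue one but 38 mm thick (its x), with a foot 24 mm thick: spans x = 0 to 38, y = -28 to 28, z = 0 to 44 mm from its origin, about 80 g.
- narrow_chock_foot (a point): Centre of the green chock's underside, axes of the chock (z toward its top).
- tub: Bystander: loose open white plastic paint tub, 84 mm across, 75 mm high, origin at the centre of its underside.
- paint_bottle: Bystander: loose yellow paint bottle, 52 mm across, 130 mm high, origin at the centre of its underside.
Mind the look-alikes: they are no part of the job. There is more than one size of the painting; the one meant has the size given above.

How it is judged:
At the end, for the whole second after the job is handed in: Blue chock in the wide gap, green in the narrow: at rest, foot within 5 mm of the tray floor, 6 mm of mid-gap across, 40 mm of mid-side along; upright to 6 deg, square across to 8 deg. Painting at rest within 5 mm of its +x and +y walls, 4 mm of the floor, flat to 3 deg, straight to 4.5 deg (x of wide_chock_foot in the frame of wide_gap between -0.006 and 0.006 m and y of wide_chock_foot in the frame of wide_gap between -0.04 and 0.04 m and z of wide_chock_foot in the frame of wide_gap below 0.005 m and angle between each of wide_chock, narrow_chock's own z axis and vertical below 0.1 rad and angle between the x axis of wide_chock and the x axis of crate, either way round below 0.15 rad and linear speed of each of wide_chock, narrow_chock, painting below 0.02 m/s and y of narrow_chock_foot in the frame of narrow_gap between -0.006 and 0.006 m and x of narrow_chock_foot in the frame of narrow_gap between -0.04 and 0.04 m and z of narrow_chock_foot in the frame of narrow_gap below 0.005 m and angle between the x axis of narrow_chock and the y axis of crate, either way round below 0.15 rad and z of painting in the frame of crate below 0.014 m and angle between painting's own z axis and vertical below 0.05 rad and angle between the x axis of painting and the x axis of crate, either way round below 0.08 rad and x of painting in the frame of crate above 0.0215 m and y of painting in the frame of crate above 0.0155 m); the robot touches nothing.
It fails at once if the tub is shifted by more than 30 mm or knocked over (distance of tub from where it was at the start of the episode above 0.03 m or angle between tub's own z axis and vertical above 0.6 rad).
It fails at once if the bottle is shifted by more than 30 mm or knocked over (distance of paint_bottle from where it was at the start of the episode above 0.03 m or angle between paint_bottle's own z axis and vertical above 0.6 rad).
It fails at once if the robot presses on the painting with more than 20 N (contact force between any of the fingers, the arm and painting above 20 N).
It also fails if it takes over 61 s, if anything falls off the work surface, if the arm or the gripper's body presses on something with over 40 N, if the wrist force passes 120 N, or if a joint passes its speed limit or range.

## Working session

There is one attempt and no reset: what is moved stays moved. The work goes in short steps, Python scripts to look and compute and a tool call to move; the robot and the scene stay as the last step left them, time stands still between calls to the robot, and variables do not carry over. Pictures are saved under pics/ and viewed, at most 10 in all, crops included, and the job is handed in when it is done.

Besides the shell and the picture viewer there is one more tool, called after "Request:" as name(argument=value, ...) on one line, values as JSON. play_rows: Moves the arm, as the interface text tells. Its arguments: {"type":"object","properties":{"motion":{"type":"array"}},"required":["motion"]}

```bash
ls; mkdir -p pics; python3 - <<'E'
from workcell import ctrl
import cv2,numpy as np
o=ctrl.get_obs();print(o['t'],o['tool_pos'],o['eef_rot'],ctrl.grip_point_offset)
ims=[]
for c in ["scene","side"]:
    im=ctrl.snapshot(c);cv2.imwrite(f'pics/{c}0.png',im[:,:,::-1])
    i=ctrl.camera_info(c);print(c,i['vfov'],i['cx'],i['cy'],np.round(i['R'],3).tolist(),np.round(i['t'],3).tolist())
    for n in ["crate","painting","rack","wide_chock","narrow_chock","tub","paint_bottle"]:
        print(n,[(np.round(d['at'],3).tolist(),round(d['confidence'],2)) for d in ctrl.boxes_of(n,c)][:4])
E
```

```text
pics
0.0 [ 0.19695137 -0.59275189  0.20483129] [-6.01516660e-04  9.87161921e-01  1.59721502e-01 -1.43558457e-04] 0.0188
scene 57.419733579252956 320.99385982144634 200.98712784332946 [[-0.826, 0.564, -0.016], [0.453, 0.646, -0.615], [-0.337, -0.515, -0.788]] [0.369, -0.237, 1.331]
crate [([0.503, 0.194, 0.031], 0.63)]
painting [([0.225, 0.33, 0.052], 0.88), ([0.814, 0.19, 0.03], 0.84), ([0.564, 0.188, 0.047], 0.75)]
rack [([0.573, -0.196, 0.061], 0.95), ([0.501, 0.195, 0.032], 0.74), ([0.633, -0.239, 0.1], 0.39)]
wide_chock [([0.63, -0.239, 0.105], 0.66)]
narrow_chock [([0.524, -0.228, 0.098], 0.72)]
tub [([0.726, -0.07, 0.047], 0.64)]
paint_bottle [([0.603, 0.456, 0.089], 0.8)]
side 43.167885420342614 321.99943292057094 201.37762840437708 [[-0.842, -0.54, 0.005], [-0.283, 0.433, -0.856], [0.46, -0.722, -0.517]] [0.474, 0.18, 1.001]
crate [([0.474, 0.209, 0.034], 0.74)]
painting [([0.798, 0.197, 0.027], 0.83), ([0.535, 0.191, 0.047], 0.63), ([0.196, 0.351, 0.051], 0.59)]
rack [([0.546, -0.185, 0.051], 0.82)]
wide_chock [([0.616, -0.233, 0.094], 0.84)]
narrow_chock [([0.511, -0.222, 0.091], 0.9)]
tub [([0.713, -0.036, 0.051], 0.9)]
paint_bottle [([0.579, 0.457, 0.066], 0.97), ([0.535, 0.195, 0.051], 0.51), ([0.544, -0.186, 0.05], 0.38)]
```

View pics/scene0.png

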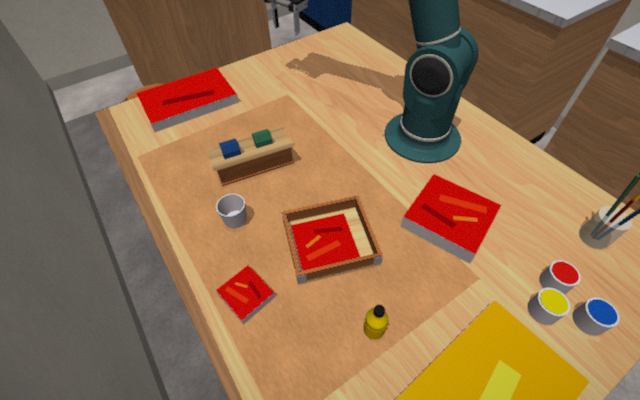

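View pics/side0.png

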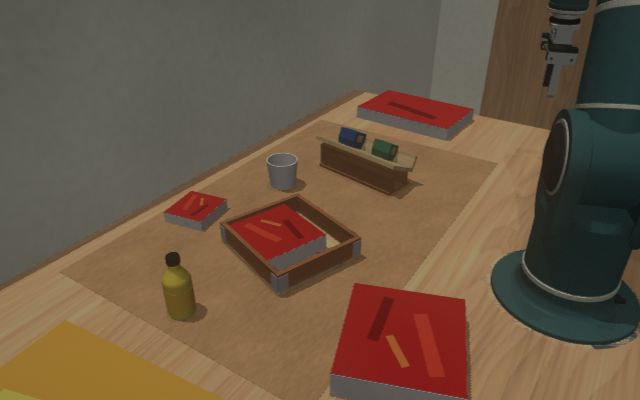

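Candidates for the painting in the scene view: (188,95) large, (452,215) large, (247,292) small, and (325,243) lying inside the tray. I choose (325,243). The chocks are at (230,148) blue and (262,138) green, with the rack in front of them. Next I check the crop and the wrist camera mount.

```bash
cat > h.py <<'E'
from workcell import ctrl
import cv2,numpy as np
from scipy.spatial.transform import Rotation as R
from scipy.optimize import least_squares
def rot(o): q=o['eef_rot']; return R.from_quat([q[1],q[2],q[3],q[0]])
def proj(i,X):
    c=np.asarray(X)@np.array(i['R']).T+i['t']; f=200/np.tan(np.radians(i['vfov'])/2)
    return np.stack([i['cx']+f*c[...,0]/c[...,2],i['cy']+f*c[...,1]/c[...,2]],-1)
def unproj(i,uv,z):
    f=200/np.tan(np.radians(i['vfov'])/2); uv=np.atleast_2d(uv).astype(float)
    d=np.c_[(uv[:,0]-i['cx'])/f,(uv[:,1]-i['cy'])/f,np.ones(len(uv))]@np.array(i['R'])
    C=-np.array(i['R']).T@np.array(i['t']); return C+d*((z-C[2])/d[:,2])[:,None]
E
python3 - <<'E'
from h import *
i=ctrl.camera_info('wrist');print(i.keys(),i['vfov'])
o=ctrl.get_obs();T=rot(o).as_matrix()
C=-np.array(i['R']).T@i['t'];print('cam in tool',T.T@(C-o['tool_pos']));print('cam axes in tool',np.round(T.T@np.array(i['R']).T,3))
im=cv2.imread('pics/scene0.png')[180:300,260:400];a=cv2.resize(im,None,fx=3,fy=3,interpolation=2)
im=cv2.imread('pics/side0.png')[185:300,205:375];b=cv2.resize(im,None,fx=2.4,fy=2.4)
h=max(a.shape[0],b.shape[0])
p=lambda m:np.pad(m,((0,h-m.shape[0]),(0,0),(0,0)))
cv2.imwrite('pics/crop.png',np.hstack([p(a),p(b)])[:, :800])
E
```

```text
dict_keys(['vfov', 'cx', 'cy', 'R', 't']) 60.89548750791698
cam in tool [ 7.46268139e-02  1.55033188e-04 -1.79036603e-01]
cam axes in tool [[-0.001 -0.966 -0.258]
 [ 1.    -0.001  0.   ]
 [-0.    -0.258  0.966]]
```

View pics/crop.png

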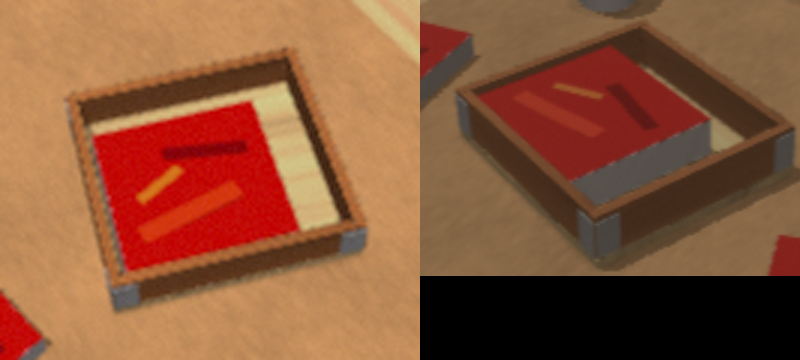

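The crop confirms it: the painting in the tray fills about 160×150 of the 213×191 interior. Its wide gap is on world -x and its narrow gap on world -y. Moving to look at the rack.

Request:
play_rows(motion=[[[0.7,0.65,0.2],[0,0,0.9],94],[[1.4,1.3,0.4],[0,0,1.8],94],[[2.1,1.95,0.6],[0,0,2.7],94],[[2.8,2.6,0.8],[0,0,3.6],94],[[3.5,3.3,1.0],[0,0,4.5],94]])

```text
t: 1.22
tool_pos: [0.3381, -0.4599, 0.246]
eef_rot: [0.0, 0.922, 0.388, -0.0]
contact_force: [0.3, -0.6, 1.0]
grip_width: 0.094
gripper_force: 0.0
```

Request:
play_rows(motion=[[[0.7,0.7,0.1],[0,0,0.9],94],[[1.4,1.4,0.2],[0,0,1.8],94],[[2.1,2.1,0.2],[0,0,2.7],94],[[2.8,2.8,0.2],[0,0,3.6],94],[[3.5,3.5,0.2],[0,0,4.5],94]])

```text
t: 1.63
tool_pos: [0.4782, -0.3196, 0.2538]
eef_rot: [0.0, 0.806, 0.592, 0.0]
contact_force: [0.3, -0.7, 0.2]
grip_width: 0.0939
gripper_force: 0.0
```

Request:
play_rows(motion=[[[0.7,0.7,0],[0,0,0.9],94],[[1.4,1.4,0],[0,0,1.8],94],[[2.1,2.1,0],[0,0,2.7],94],[[2.3,2.4,0],[0,0,2.9],94],[[2.3,2.4,0],[0,0,2.9],94]])

```text
t: 2.05
tool_pos: [0.5713, -0.2208, 0.2533]
eef_rot: [-0.0, 0.706, 0.708, 0.001]
contact_force: [0.7, -0.0, -0.5]
grip_width: 0.0942
gripper_force: 0.0
```

```bash
python3 - <<'E'
from h import *
i=ctrl.camera_info('wrist');im=ctrl.snapshot('wrist');o=ctrl.get_obs()
print(o['t'],o['tool_pos'],rot(o).as_matrix().round(3).tolist(),o['contact_force'])
cv2.imwrite('pics/w1.png',im[:,:,::-1]);np.save('w1.npy',[i],allow_pickle=True)
for n in ["rack","wide_chock","narrow_chock"]:
    print(n,[(np.round(d['at'],3).tolist(),round(d['confidence'],2)) for d in ctrl.boxes_of(n,'wrist')][:4])
E
```

```text
2.1 [ 0.56984326 -0.22340796  0.25318724] [[0.001, 1.0, -0.0], [1.0, -0.001, 0.001], [0.001, -0.0, -1.0]] [-0.39380387 -0.97323332 -0.47793953]
rack [([0.563, -0.206, 0.078], 0.9)]
wide_chock []
narrow_chock [([0.519, -0.234, 0.103], 0.85)]
```

View pics/w1.png

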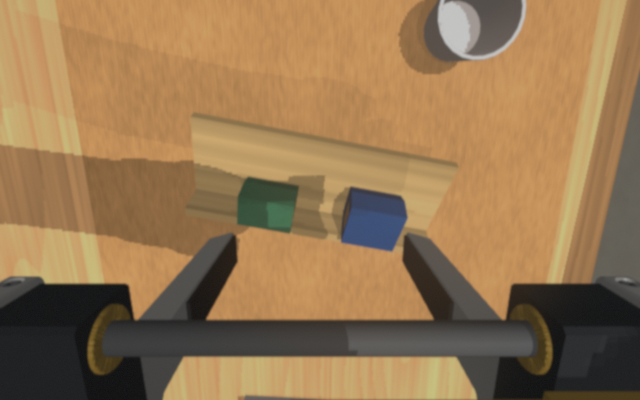

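The wrist view shows green at (268,205) and blue at (373,218) standing against the rack's ledge, with the rack turned about 10° clockwise and the tub at (480,25). Next I fit the chock models to their silhouettes in all three views.

```bash
cat >> h.py <<'E'
def mask(im,col):  # im RGB
    r,g,b=[cv2.GaussianBlur(im,(3,3),0)[:,:,k].astype(float) for k in range(3)]
    m=(b>1.35*r)&(b>1.15*g)&(b>40) if col=='blue' else (g>1.25*r)&(g>1.1*b)&(g>30)
    return m.astype(np.uint8)
def chock(th):
    e=7; y=[-.028,.028]
    p=[(x,yy,z) for yy in y for x,z in [(.007,0),(th-.007,0),(0,.018),(th,.018),(0,.044),(th,.044)]]
    return np.array(p)
E
cat > fit.py <<'E'
from h import *
views={}
for c,f in [('scene','scene0'),('side','side0'),('wrist','w1')]:
    i=np.load('w1.npy',allow_pickle=True)[0] if c=='wrist' else ctrl.camera_info(c)
    views[c]=(i,cv2.imread(f'pics/{f}.png')[:,:,::-1].copy())
def pose(p): # position of origin, yaw of rack
    return R.from_euler('z',p[3])*R.from_euler('y',-np.radians(25)), p[:3]
for col,th,at in [('blue',.05,(.623,-.236,.085)),('green',.038,(.518,-.228,.08))]:
    tgt={}
    for c,(i,im) in views.items():
        m=mask(im,col); uv=proj(i,np.array(at)).astype(int); w=np.zeros_like(m); cv2.circle(w,tuple(map(int,uv)),60,1,-1); m&=w
        n,l,s,_=cv2.connectedComponentsWithStats(m); k=1+np.argmax(s[1:,4])
        ct=np.vstack([q for q in cv2.findContours((l>0).astype(np.uint8) if c!='x' else m,0,2)[0] if cv2.contourArea(q)>15])
        h=cv2.convexHull(ct); z=np.zeros((1600,2560),np.uint8)
        tgt[c]=(i,cv2.resize(cv2.fillConvexPoly(np.zeros_like(m),h,1),None,fx=4,fy=4,interpolation=0),s[k].tolist())
    def cost(p,detail=False):
        r,t=pose(p); X=r.apply(chock(th)-[th/2,0,.022])+t; out=[]
        for c,(i,m,_) in tgt.items():
            uv=(proj(i,X)+.5)*4
            q=cv2.fillConvexPoly(np.zeros_like(m),cv2.convexHull(uv.astype(np.int32)),1)
            out.append((q^m).sum()/m.sum())
        return out if detail else sum(out)
    from scipy.optimize import minimize
    best=None
    for dz in (-.01,.01):
        p0=np.array([at[0],at[1],at[2]+dz,np.radians(80)])
        sm=p0+np.vstack([np.zeros(4),np.diag([.012,.012,.012,.15])])
        s=minimize(cost,p0,method='Nelder-Mead',options=dict(initial_simplex=sm,maxiter=300))
        if best is None or s.fun<best.fun:best=s
    r,t=pose(best.x)
    print(col,[v[2] for v in tgt.values()],'centre',best.x[:3].round(4),'yaw',np.degrees(best.x[3]).round(2),'xor',np.round(cost(best.x,True),3))
    print('  topcentre',(t+r.apply([0,0,.022])).round(4),'zaxis',r.apply([0,0,1]).round(3),'yaxis',r.apply([0,1,0]).round(3))
E
python3 fit.py
```

```text
blue [[220, 139, 20, 19, 265], [340, 128, 17, 14, 155], [343, 192, 63, 58, 2705]] centre [ 0.6282 -0.2588  0.0827] yaw 86.66 xor [0.197 1.474 0.178]
  topcentre [ 0.6277 -0.2681  0.1027] zaxis [-0.025 -0.422  0.906] yaxis [-0.998  0.058  0.   ]
green [[253, 130, 19, 17, 229], [374, 140, 17, 13, 149], [238, 180, 56, 51, 2026]] centre [ 0.5174 -0.2392  0.0825] yaw 79.62 xor [0.182 1.602 0.275]
  topcentre [ 0.5157 -0.2484  0.1024] zaxis [-0.076 -0.416  0.906] yaxis [-0.984  0.18   0.   ]
```

```bash
sed -i "s/,60,1,-1)/,50 if c=='wrist' else 20,1,-1)/" fit.py; sed -i "s/    print('  top/    print('  per view', end=' ');[print(c, proj(v[0],np.array(at)).round(), cv2.boundingRect(v[1])[0]\/\/4, cv2.boundingRect(v[1])[1]\/\/4,end='; ') for c,v in tgt.items()]\n    print('  top/" fit.py; python3 fit.py
python3 - <<'E'
import sys;sys.argv=['']
from h import *
a=[]
for f,(u,v),s in [('scene0',(245,143),40),('side0',(365,143),40),('w1',(320,210),105)]:
    im=cv2.imread(f'pics/{f}.png')[v-s*3//4:v+s*3//4,u-s:u+s]; rgb=im[:,:,::-1].copy()
    im[cv2.morphologyEx(mask(rgb,'blue'),4,np.ones((3,3),np.uint8))>0]=(255,255,0); im[cv2.morphologyEx(mask(rgb,'green'),4,np.ones((3,3),np.uint8))>0]=(0,255,255)
    a.append(cv2.resize(im,(400,300),interpolation=0))
a.append(np.zeros_like(a[0]))
cv2.imwrite('pics/m.png',np.vstack([np.hstack(a[:2]),np.hstack(a[2:])]))
E
```

```text
blue [[220, 139, 20, 19, 265], [340, 128, 17, 14, 155], [343, 192, 63, 56, 2659]] centre [ 0.6275 -0.2566  0.0848] yaw 92.8 xor [0.258 1.395 0.223]
  per view scene [234. 152.] 220 139; side [350. 140.] 340 128; wrist [369. 199.] 343 192;   topcentre [ 0.6279 -0.2659  0.1047] zaxis [ 0.021 -0.422  0.906] yaxis [-0.999 -0.049  0.   ]
green [[253, 130, 19, 17, 229], [374, 140, 17, 13, 149], [238, 180, 56, 51, 2026]] centre [ 0.5174 -0.2392  0.0825] yaw 79.62 xor [0.182 1.602 0.275]
  per view scene [264. 141.] 253 130; side [382. 152.] 374 140; wrist [270. 191.] 238 180;   topcentre [ 0.5157 -0.2484  0.1024] zaxis [-0.076 -0.416  0.906] yaxis [-0.984  0.18   0.   ]
```

View pics/m.png

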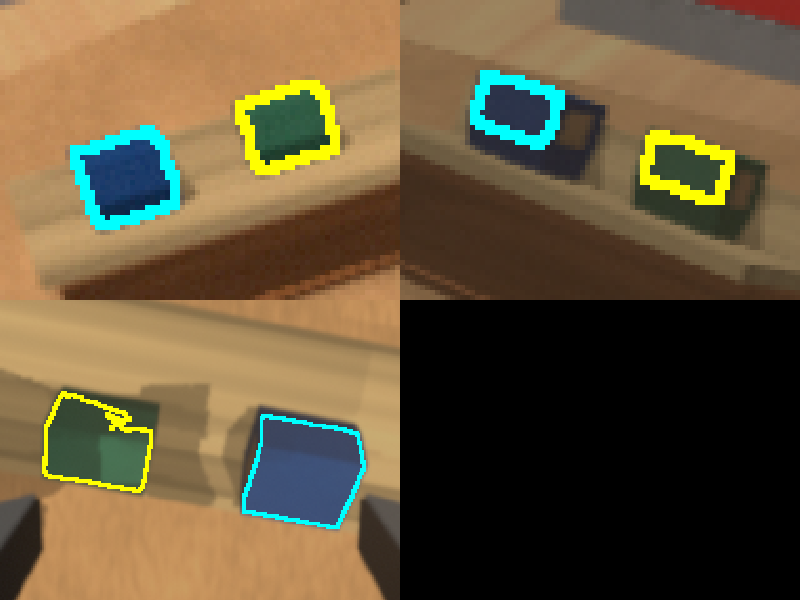

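The crop shows the masks miss the dark chock sides. I'll loosen them, since the surroundings are all brown (r>g>b).

```bash
sed -i "s/    m=(b>1.35.*/    m=(b>1.08*r)\&(b>1.02*g) if col=='blue' else (g>1.04*r)\&(g>1.04*b)/" h.py
sed -i "s/ct=np.vstack.*/ct=np.vstack([q for q in cv2.findContours(m,0,2)[0] if cv2.contourArea(q)>(200 if c=='wrist' else 20)])/; s/,50 if c=='wrist' else 20/,58 if c=='wrist' else 22/" fit.py; python3 fit.py
```

```text
blue [[220, 139, 21, 19, 282], [340, 128, 21, 19, 270], [342, 190, 65, 61, 2922]] centre [ 0.6275 -0.2557  0.0849] yaw 86.91 xor [0.143 0.309 0.119]
  per view scene [234. 152.] 220 139; side [350. 140.] 340 128; wrist [369. 199.] 342 190;   topcentre [ 0.627  -0.265   0.1049] zaxis [-0.023 -0.422  0.906] yaxis [-0.999  0.054 -0.   ]
green [[252, 130, 20, 17, 254], [372, 139, 22, 21, 306], [237, 178, 60, 54, 2527]] centre [ 0.5178 -0.2389  0.0841] yaw 80.37 xor [0.104 0.209 0.079]
  per view scene [264. 141.] 252 130; side [382. 152.] 372 139; wrist [270. 191.] 237 178;   topcentre [ 0.5163 -0.248   0.104 ] zaxis [-0.071 -0.417  0.906] yaxis [-0.986  0.167  0.   ]
```

```bash
sed -i "s/for c,(i,im) in views.items():/for c,(i,im) in views.items():\n        if c=='side': continue/" fit.py; python3 fit.py; python3 - <<'E'
from h import *
i=np.load('w1.npy',allow_pickle=True)[0]
for z in (.09,.1,.11):
    P=unproj(i,[(193,115),(457,163)],z);d=P[1]-P[0];print(z,P.round(3).tolist(),np.degrees(np.arctan2(d[1],d[0])),np.linalg.norm(d))
E
```

```text
blue [[220, 139, 21, 19, 282], [342, 190, 65, 61, 2922]] centre [ 0.6278 -0.257   0.0843] yaw 78.85 xor [0.086 0.101]
  per view scene [234. 152.] 220 139; wrist [369. 199.] 342 190;   topcentre [ 0.626  -0.2661  0.1043] zaxis [-0.082 -0.415  0.906] yaxis [-0.981  0.193  0.   ]
green [[252, 130, 20, 17, 254], [237, 178, 60, 54, 2527]] centre [ 0.5172 -0.2407  0.0832] yaw 78.64 xor [0.096 0.073]
  per view scene [264. 141.] 252 130; wrist [270. 191.] 237 178;   topcentre [ 0.5153 -0.2498  0.1031] zaxis [-0.083 -0.414  0.906] yaxis [-0.98   0.197 -0.   ]
0.09 [[0.448, -0.15, 0.09], [0.71, -0.197, 0.09]] -10.02312776411298 0.26652283045788633
0.1 [[0.451, -0.15, 0.1], [0.706, -0.195, 0.1]] -10.023127764112985 0.2587392725024975
0.11 [[0.455, -0.15, 0.11], [0.702, -0.194, 0.11]] -10.023127764112983 0.2509557145471085
```

```bash
cat >> h.py <<'E'
def step(p,Rt):
    o=ctrl.get_obs(); r=(R.from_matrix(Rt)*rot(o).inv()).as_rotvec()
    d=np.array(p)-o['tool_pos']; print('t',o['t'],'pos',o['tool_pos'].round(4),'F',np.round(o['contact_force'],1),'w',round(o['grip_width'],4))
    print('shift',(d/.04).round(2).tolist(),'turn',(np.degrees(r)/6).round(2).tolist(),'rows>=',round(max(np.linalg.norm(d)/.04,np.degrees(np.linalg.norm(r))/7),1))
def mat(z,y): z=np.array(z)/np.linalg.norm(z);y=np.array(y)-np.dot(y,z)*z;y/=np.linalg.norm(y);return np.stack([np.cross(y,z),y,z],1)
def rackR(yaw=79.5):
    r=(R.from_euler('z',yaw,degrees=True)*R.from_euler('y',-25,degrees=True)).as_matrix()
    return mat(-r[:,2],-r[:,1])
E
python3 -c "
from h import *
M=rackR();z=-M[:,2]
step(np.array([.6278,-.257,.0843])+.082*z,M)"
```

```text
t 2.25 pos [ 0.5684 -0.2265  0.2534] F [-0.5 -0.2 -0.2] w 0.0937
shift [1.33, -1.62, -2.37] turn [4.16, -0.4, -1.66] rows>= 3.9
```

Request:
play_rows(motion=[[[0.35,-0.4,-0.5],[1.0,-0.1,-0.4],94],[[0.7,-0.8,-1.1],[2.0,-0.2,-0.8],94],[[1.0,-1.2,-1.8],[3.1,-0.3,-1.2],94],[[1.32,-1.6,-2.36],[4.16,-0.4,-1.66],94],[[1.32,-1.6,-2.36],[4.16,-0.4,-1.66],94]])

```text
t: 2.67
tool_pos: [0.6167, -0.2972, 0.147]
eef_rot: [-0.146, 0.755, 0.617, 0.167]
contact_force: [-1.5, -2.3, -2.6]
grip_width: 0.0943
gripper_force: 0.0
```

```bash
python3 - <<'E'
from h import *
i=ctrl.camera_info('wrist');im=ctrl.snapshot('wrist');o=ctrl.get_obs()
cv2.imwrite('pics/w2.png',im[:,:,::-1]);np.save('w2.npy',[i],allow_pickle=True)
M=rackR();step(np.array([.6278,-.257,.0843])+.082*-M[:,2],M)
# overlay predicted chock
r=(R.from_euler('z',79.5,degrees=True)*R.from_euler('y',-25,degrees=True))
for th,c in[(.05,(.6278,-.257,.0843)),(.038,(.5172,-.2407,.0832))]:
    uv=proj(i,r.apply(chock(th)-[th/2,0,.022])+c)
    cv2.polylines(im,[(uv[[4,5,11,10]]*8).astype(np.int32)],True,(255,255,0),1,shift=3)
cv2.imwrite('pics/w2o.png',im[:,:,::-1])
E
```

```text
t 2.7167 pos [ 0.6179 -0.2946  0.1512] F [0.1 1.3 0.3] w 0.094
shift [0.09, 0.09, 0.18] turn [-0.07, -0.07, 0.07] rows>= 0.2
```

View pics/w2o.png

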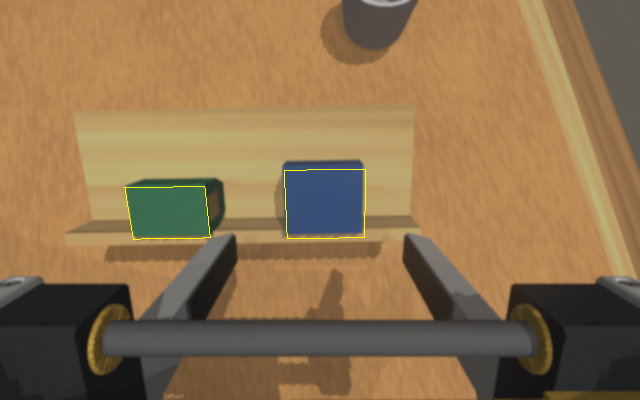

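The close view shows blue at (283–364, 168–236) within about 1 mm of the predicted outline, and green matches too. Descending on blue.

Request:
play_rows(motion=[[[0.05,0.3,-0.7],[0,0,0],94],[[0.1,0.6,-1.35],[0,0,0],94],[[0.13,0.8,-1.8],[0,0,0],94],[[0.15,0.9,-2.02],[0,0,0],94],[[0.15,0.9,-2.02],[0,0,0],94]])

```text
t: 3.13
tool_pos: [0.6272, -0.2523, 0.0775]
eef_rot: [-0.139, 0.75, 0.625, 0.166]
contact_force: [-0.5, -0.3, 0.1]
grip_width: 0.0939
gripper_force: 0.0
```

Request:
play_rows(motion=[[[0,0,0],[0,0,0],94],[[0,0,0],[0,0,0],40],[[0,0,0],[0,0,0],40],[[0,0,0],[0,0,0],40],[[0,0,0],[0,0,0],40]])

```text
t: 3.55
tool_pos: [0.628, -0.2536, 0.0789]
eef_rot: [-0.138, 0.75, 0.625, 0.167]
contact_force: [0.5, 0.3, -0.1]
grip_width: 0.0707
gripper_force: 0.0
```

Request:
play_rows(motion=[[[0,0,0],[0,0,0],40],[[0,0,0],[0,0,0],40],[[0,0,0],[0,0,0],40],[[0,0,0],[0,0,0],40],[[0,0,0],[0,0,0],40]])

```text
t: 3.97
tool_pos: [0.6279, -0.2532, 0.0783]
eef_rot: [-0.138, 0.75, 0.625, 0.167]
contact_force: [-1.5, -0.8, 2.2]
grip_width: 0.0557
gripper_force: 30.0
```

```bash
python3 -c "
from h import *
M=rackR();step([.6276,-.2527,.0776],M)"
```

```text
t 3.9667 pos [ 0.6279 -0.2532  0.0783] F [-1.5 -0.8  2.2] w 0.0557
shift [-0.01, 0.01, -0.02] turn [-0.0, 0.02, -0.02] rows>= 0.0
```

```bash
python3 - <<'E'
from h import *
i=ctrl.camera_info('scene')
P=unproj(i,[(282.7,212.7),(357.7,196.7),(381.7,256),(298.3,276)],.054)
print(P.round(4).tolist(),P.mean(0))
for a,b in[(0,1),(3,2),(3,0),(2,1)]:
    d=P[a]-P[b];print(np.linalg.norm(d),np.degrees(np.arctan2(d[1],d[0])))
E
```

```text
[[0.6099, 0.043, 0.054], [0.3954, 0.1209, 0.054], [0.4671, 0.3164, 0.054], [0.6797, 0.2392, 0.054]] [0.53801718 0.17987938 0.054     ]
0.22824197702141896 -19.95224556910999
0.22620542890662113 -19.939421240238996
0.2082759342230719 70.42654217097996
0.2082217967365694 69.86624507663616
```

Request:
play_rows(motion=[[[0,0,0.5],[0,0,0],40],[[0,0,1.3],[0,0,0],40],[[0,0,2.2],[0,0,0],40],[[0,0,3.1],[0,0,0],40],[[0,0,4.0],[0,0,0],40]])

```text
t: 4.38
tool_pos: [0.6276, -0.2529, 0.2398]
eef_rot: [-0.138, 0.75, 0.625, 0.167]
contact_force: [0.5, -1.0, -1.2]
grip_width: 0.0557
gripper_force: 30.0
```

```bash
python3 -c "
from h import *
step([.47,.227,.28],mat([0,0,-1],[.342,.94,0]))"
```

```text
t 4.3833 pos [ 0.6276 -0.2529  0.2398] F [ 0.5 -1.  -1.2] w 0.0557
shift [-3.94, 12.0, 1.01] turn [-3.94, -2.24, 13.16] rows>= 12.7
```

Request:
play_rows(motion=[[[-0.26,0.8,0.1],[-0.26,-0.15,0.88],40],[[-0.52,1.6,0.2],[-0.52,-0.3,1.76],40],[[-0.78,2.4,0.4],[-0.79,-0.45,2.63],40],[[-1.05,3.2,0.6],[-1.05,-0.6,3.51],40],[[-1.31,4.0,0.8],[-1.31,-0.75,4.39],40]])

```text
t: 4.8
tool_pos: [0.5746, -0.0917, 0.2704]
eef_rot: [-0.097, 0.586, 0.796, 0.117]
contact_force: [0.3, 1.4, 1.3]
grip_width: 0.0556
gripper_force: 30.0
```

Request:
play_rows(motion=[[[-0.26,0.8,0.05],[-0.26,-0.15,0.88],40],[[-0.52,1.6,0.1],[-0.52,-0.3,1.76],40],[[-0.78,2.4,0.15],[-0.79,-0.45,2.63],40],[[-1.05,3.2,0.2],[-1.05,-0.6,3.51],40],[[-1.31,4.0,0.21],[-1.31,-0.75,4.39],40]])

```text
t: 5.22
tool_pos: [0.5223, 0.0684, 0.279]
eef_rot: [-0.049, 0.39, 0.918, 0.06]
contact_force: [0.7, 0.2, -1.5]
grip_width: 0.0558
gripper_force: 30.0
```

Request:
play_rows(motion=[[[-0.26,0.8,0],[-0.26,-0.15,0.88],40],[[-0.52,1.6,0],[-0.52,-0.3,1.76],40],[[-0.78,2.4,0],[-0.79,-0.45,2.63],40],[[-1.05,3.2,0],[-1.05,-0.6,3.51],40],[[-1.31,4.0,0],[-1.31,-0.75,4.38],40]])

```text
t: 5.63
tool_pos: [0.4699, 0.2283, 0.2789]
eef_rot: [0.001, 0.171, 0.985, 0.0]
contact_force: [1.1, 0.1, -1.3]
grip_width: 0.0556
gripper_force: 30.0
```

Request:
play_rows(motion=[[[0,0,0],[0,0,0],40],[[0,0,0],[0,0,0],40],[[0,0,0],[0,0,0],40],[[0,0,0],[0,0,0],40],[[0,0,0],[0,0,0],40]])

```text
t: 6.05
tool_pos: [0.4712, 0.2258, 0.2785]
eef_rot: [-0.0, 0.175, 0.985, 0.0]
contact_force: [-0.7, -0.5, -0.9]
grip_width: 0.0557
gripper_force: 30.0
```

```bash
python3 - <<'E'
from h import *
i=ctrl.camera_info('wrist');im=ctrl.snapshot('wrist')
cv2.imwrite('pics/w3.png',im[:,:,::-1]);np.save('w3.npy',[i],allow_pickle=True)
step([.47,.227,.28],mat([0,0,-1],[.342,.94,0]))
E
```

```text
t 6.1 pos [0.4711 0.2259 0.2785] F [-0.  -0.2 -0.8] w 0.0558
shift [-0.03, 0.03, 0.04] turn [-0.01, -0.0, 0.02] rows>= 0.1
```

View pics/w3.png

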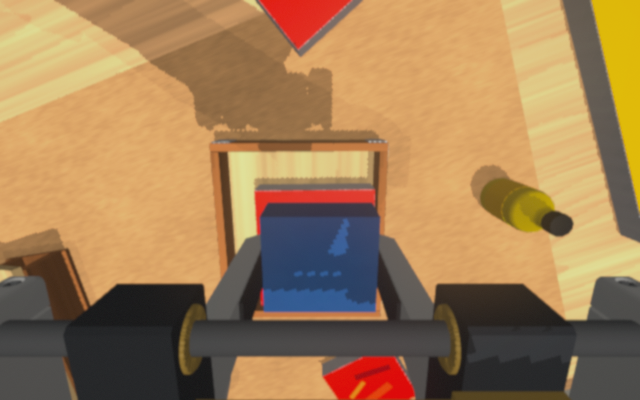

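The view shows the tray's -x wall along row ~146, the wide gap's floor at rows 152–185, the painting's edge at about row 188, and the blue chock held upright and square. Next I read edge profiles.

```bash
python3 - <<'E'
import cv2,numpy as np
im=cv2.imread('pics/w3.png')[:,:,::-1]
for c in(270,350):
    print('col',c);print(' '.join(f"{r}:{'/'.join(map(str,im[r,c-4:c+5].mean(0).astype(int)))}" for r in range(136,200)))
for r in(165,178):
    print('row',r);print(' '.join(f"{c}:{'/'.join(map(str,im[r-2:r+3,c].mean(0).astype(int)))}" for c in list(range(206,236))+list(range(366,394))))
r=194;print('row',r,' '.join(f"{c}:{'/'.join(map(str,im[r-1:r+2,c].mean(0).astype(int)))}" for c in list(range(250,264))+list(range(368,384))))
E
```

```text
col 270
136:153/115/73 137:154/115/74 138:148/112/72 139:130/98/63 140:107/80/51 141:94/67/42 142:101/68/41 143:121/79/46 144:133/86/50 145:136/88/51 146:136/88/51 147:135/88/50 148:134/87/50 149:134/88/51 150:140/98/60 151:164/126/81 152:196/159/105 153:215/179/119 154:219/186/123 155:221/188/125 156:221/189/125 157:222/190/126 158:223/192/127 159:224/193/127 160:224/194/128 161:224/194/128 162:224/194/129 163:224/194/129 164:224/194/129 165:224/194/129 166:224/194/129 167:224/194/129 168:224/195/130 169:224/194/129 170:224/195/129 171:224/195/129 172:224/195/130 173:224/195/130 174:224/195/130 175:224/195/129 176:221/191/127 177:212/179/119 178:191/159/106 179:175/144/96 180:170/140/94 181:169/139/93 182:166/137/92 183:155/129/91 184:134/115/91 185:117/105/92 186:111/101/93 187:110/101/92 188:115/102/94 189:140/105/97 190:183/105/97 191:214/88/80 192:222/65/54 193:224/54/39 194:224/52/36 195:225/51/36 196:225/51/37 197:226/51/36 198:226/51/36 199:225/51/36
col 350
136:152/113/73 137:150/112/72 138:144/108/69 139:129/96/62 140:111/81/52 141:108/76/47 142:131/87/51 143:167/107/61 144
[... 2328 characters left out ...]
/64/41 377:95/65/42 378:119/79/47 379:155/99/57 380:174/111/63 381:180/114/64 382:182/116/65 383:184/117/65 384:185/117/65 385:185/120/68 386:189/130/78 387:198/143/90 388:202/149/95 389:203/150/95 390:203/150/95 391:203/150/95 392:205/151/96 393:206/152/96
row 194 250:224/219/148 251:224/218/147 252:225/216/145 253:225/198/133 254:226/149/105 255:226/90/66 256:226/57/40 257:226/50/33 258:226/50/33 259:226/50/34 260:226/50/35 261:226/50/35 262:226/50/35 263:226/51/36 368:225/61/48 369:225/61/48 370:225/62/49 371:225/62/48 372:225/63/50 373:223/69/57 374:205/74/61 375:149/68/52 376:104/65/44 377:118/77/48 378:154/99/57 379:176/111/63 380:183/116/66 381:184/116/65 382:185/116/66 383:185/117/66
```

```bash
python3 - <<'E'
from h import *
i=np.load('w3.npy',allow_pickle=True)[0]
# (uv, z, axis, tray coordinate)
obs=[((270,151.2),.054,0,-.1065),((350,150.5),.054,0,-.1065),((270,142.6),.054,0,-.1165),((350,142.0),.054,0,-.1165),
((219,165),.054,1,-.0955),((220,178),.054,1,-.0955),((211,165),.054,1,-.1055),((211.9,178),.054,1,-.1055),((228.3,165),.01,1,-.0955),((229.1,178),.01,1,-.0955),
((379,165),.054,1,.0955),((378.3,178),.054,1,.0955),((373.2,165),.01,1,.0955),((372.8,178),.01,1,.0955)]
for off in (0,.5):
    W=np.array([unproj(i,np.array(o[0])+off,o[1])[0] for o in obs])
    def loc(p,X): return R.from_euler('z',-p[2]).apply(X-[p[0],p[1],0])
    f=lambda p:[loc(p,w[None])[0][o[2]]-o[3] for w,o in zip(W,obs)]
    s=least_squares(f,[.538,.18,-.35]);p=s.x
    print(off,p[:2].round(4),np.degrees(p[2]).round(2),'res mm',(np.array(f(p))*1e3).round(1))
    Q=unproj(i,np.array([(270,190.2),(350,189.2),(254.4,194),(374.7,194)])+off,.048);print('painting edges tray mm',(loc(p,Q)[:,:2]*1e3).round(1).tolist())
    for g in [(-.08,.0205,.01),(.0265,-.075,.01)]: print((R.from_euler('z',p[2]).apply(g)+[p[0],p[1],0]).round(4))
o=ctrl.get_obs();print(o['tool_pos'])
E
```

```text
0 [0.5351 0.1763] -19.82 res mm [ 0.1 -0.1  0.1 -0.   0.2  0.1  0.6  0.3 -0.6 -0.9  0.1 -0.1  0.1  0.2]
painting edges tray mm [[-57.8, -36.7], [-58.4, 62.0], [-53.1, -56.3], [-52.1, 92.7]]
[0.4668 0.2228 0.01  ]
[0.5346 0.0968 0.01  ]
0.5 [0.5359 0.1767] -19.81 res mm [ 0.1 -0.1  0.  -0.   0.1  0.   0.6  0.3 -0.6 -0.9  0.1 -0.1  0.2  0.3]
painting edges tray mm [[-57.8, -36.8], [-58.4, 62.0], [-53.1, -56.3], [-52.1, 92.7]]
[0.4676 0.2231 0.01  ]
[0.5354 0.0972 0.01  ]
[0.47113495 0.22589366 0.27853088]
```

```bash
python3 - <<'E'
from h import *
i=np.load('w3.npy',allow_pickle=True)[0];o=ctrl.get_obs();T=rot(o)
im=cv2.imread('pics/w3.png')[:,:,::-1]
for c in(285,320):print(c,' '.join(f"{r}:{'/'.join(map(str,im[r,c-3:c+4].mean(0).astype(int)))}" for r in list(range(198,226))+list(range(302,322))))
print(' '.join(f"{c}:{'/'.join(map(str,im[298:301,c].mean(0).astype(int)))}" for c in list(range(254,270))+list(range(372,386))))
# chock in tool: z from top(-.030) ; tool z down => chock z = -tool z; top centre at tool z=-.030
for dx in (0,.001):
  for xx,zz in[(.025,-.030),(-.025,-.030),(.025,-.004),(.018,.014)]:
    print(dx,xx,zz,[proj(i,T.apply([xx+dx,y,zz])+o['tool_pos']).round(1).tolist() for y in(-.028,.028)])
E
```

```text
285 198:225/53/39 199:225/53/40 200:224/53/40 201:213/54/46 202:168/55/56 203:109/56/63 204:71/56/66 205:61/56/67 206:60/55/66 207:60/56/67 208:59/55/67 209:59/55/67 210:59/55/66 211:58/54/66 212:58/54/66 213:58/54/67 214:57/54/67 215:57/56/70 216:58/60/80 217:59/66/93 218:60/70/101 219:60/71/103 220:59/71/104 221:59/71/104 222:59/71/104 223:58/71/103 224:58/71/104 225:58/71/104 302:51/91/145 303:51/91/145 304:51/91/145 305:51/90/145 306:51/90/145 307:51/91/145 308:52/91/146 309:52/91/146 310:64/92/144 311:109/100/135 312:162/112/110 313:191/120/83 314:198/122/71 315:200/124/70 316:205/132/78 317:211/147/91 318:203/148/94 319:168/125/83 320:114/88/64 321:70/59/51
320 198:224/55/44 199:224/55/44 200:222/55/45 201:211/55/49 202:166/55/57 203:109/55/64 204:71/55/66 205:62/54/67 206:60/54/67 207:60/54/67 208:59/54/67 209:59/54/67 210:59/53/67 211:58/53/67 212:58/53/67 213:57/52/67 214:57/53/68 215:57/54/70 216:57/58/80 217:59/65/93 218:58/69/101 219:58/70/103 220:58/70/103 221:58/70/103 222:57/70/103 223:57/70/103 224:57/70/103 225:56/70/103 302:52/92/147 303:52/92/147 304:52/92/147 305:
[... 353 characters left out ...]
200/48/65 263:152/69/106 264:92/85/134 265:59/90/144 266:51/90/144 267:52/90/145 268:52/90/144 269:51/90/144 372:45/65/100 373:46/65/100 374:59/69/99 375:102/83/96 376:157/106/85 377:192/122/75 378:203/126/71 379:199/124/70 380:177/112/66 381:126/86/58 382:72/55/45 383:46/37/36 384:40/34/33 385:41/34/34
0 0.025 -0.03 [[259.8, 223.1], [381.3, 223.0]]
0 -0.025 -0.03 [[264.5, 318.3], [376.7, 318.2]]
0 0.025 -0.004 [[268.1, 207.6], [372.8, 207.5]]
0 0.018 0.014 [[273.0, 210.6], [367.7, 210.6]]
0.001 0.025 -0.03 [[259.7, 221.0], [381.4, 220.9]]
0.001 -0.025 -0.03 [[264.4, 316.5], [376.8, 316.4]]
0.001 0.025 -0.004 [[268.0, 205.8], [372.8, 205.7]]
0.001 0.018 0.014 [[272.9, 209.0], [367.8, 208.9]]
```

```bash
python3 - <<'E'
from h import *
i=np.load('w3.npy',allow_pickle=True)[0];o=ctrl.get_obs();T=rot(o)
def pts(p):
    X=np.array([[.025,0,.044],[-.025,0,.044],[.025,0,.018]])-[0,0,.044]
    X=X*[1,1,-1]; X=R.from_euler('y',p[2]).apply(X)+[p[0],0,-.030+p[1]]
    return proj(i,T.apply(X)+o['tool_pos'])[:,1]
m=np.array([216.5,311.3,203.0])
for off in(0,.5):
  for w in (1e4,300,0):
    s=least_squares(lambda p:np.r_[pts(p)-m-off,p[2]*w],[0.002,0,0]);print(off,w,(s.x[:2]*1e3).round(2),np.degrees(s.x[2]).round(2),(pts(s.x)-m-off).round(2))
E
```

```text
0 10000.0 [1.96 3.11] -0.0 [ 0.47 -0.07 -0.47]
0 300 [1.95 3.12] -0.02 [ 0.47 -0.07 -0.47]
0 0 [1.91 3.55] -1.01 [-0.  0.  0.]
0.5 10000.0 [1.71 3.05] -0.0 [ 0.51 -0.07 -0.51]
0.5 300 [1.71 3.06] -0.02 [ 0.5  -0.07 -0.5 ]
0.5 0 [1.67 3.52] -1.09 [-0.  0.  0.]
```

Request:
play_rows(motion=[[[-0.02,-0.05,-1],[0,0,0.03],40],[[-0.04,-0.1,-2],[0,0,0.03],40],[[-0.04,-0.1,-3],[0,0,0.03],40],[[-0.04,-0.1,-4],[0,0,0.03],40],[[-0.04,-0.1,-4.8],[0,0,0.03],40]])

```text
t: 6.52
tool_pos: [0.4685, 0.2217, 0.084]
eef_rot: [-0.001, 0.173, 0.985, 0.0]
contact_force: [1.3, -0.5, -0.5]
grip_width: 0.0556
gripper_force: 30.0
```

Request:
play_rows(motion=[[[0,0,-0.1],[0,0,0],40],[[0,0,-0.2],[0,0,0],40],[[0,0,-0.2],[0,0,0],40],[[0,0,-0.2],[0,0,0],40],[[0,0,-0.2],[0,0,0],40]])

```text
t: 6.93
tool_pos: [0.4701, 0.2232, 0.0804]
eef_rot: [0.001, 0.172, 0.985, 0.001]
contact_force: [0.8, -0.1, -1.5]
grip_width: 0.0559
gripper_force: 30.0
```

```bash
python3 - <<'E'
from h import *
step([.4695,.2220,.079],mat([0,0,-1],[.3387,.9409,0]))
i=ctrl.camera_info('wrist');im=ctrl.snapshot('wrist');np.save('w4.npy',[i],allow_pickle=True);cv2.imwrite('pics/w4.png',im[:,:,::-1])
E
```

```text
t 6.9333 pos [0.4701 0.2232 0.0804] F [ 0.8 -0.1 -1.5] w 0.0559
shift [-0.02, -0.03, -0.03] turn [-0.02, 0.03, 0.01] rows>= 0.0
```

View pics/w4.png

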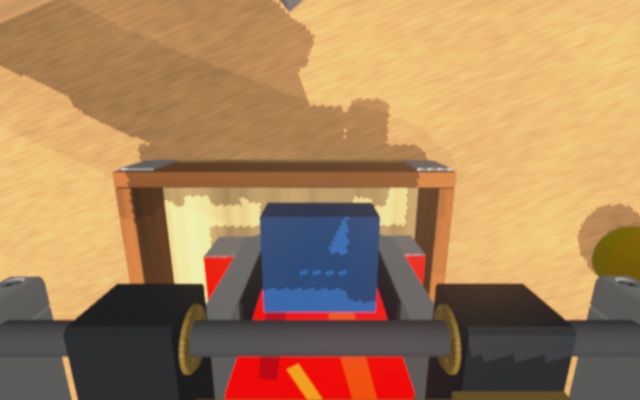

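The chock is centred over the gap (blue 262–378, gap 163–420). Lowering in stages while watching force.

Request:
play_rows(motion=[[[-0.01,-0.02,-0.15],[0,0,0],40],[[-0.01,-0.02,-0.3],[0,0,0],40],[[-0.01,-0.02,-0.4],[0,0,0],40],[[-0.01,-0.02,-0.5],[0,0,0],40],[[-0.01,-0.02,-0.6],[0,0,0],40]])

```text
t: 7.4
tool_pos: [0.4685, 0.2221, 0.0541]
eef_rot: [-0.0, 0.172, 0.985, 0.001]
contact_force: [0.1, 0.0, -1.1]
grip_width: 0.0554
gripper_force: 30.0
```

Request:
play_rows(motion=[[[0,0,-0.05],[0,0,0],40],[[0,0,-0.1],[0,0,0],40],[[0,0,-0.15],[0,0,0],40],[[0,0,-0.2],[0,0,0],40],[[0,0,-0.25],[0,0,0],40]])

```text
t: 7.82
tool_pos: [0.4685, 0.2228, 0.0449]
eef_rot: [0.0, 0.172, 0.985, 0.001]
contact_force: [-8.3, 0.9, 20.2]
grip_width: 0.0556
gripper_force: 30.0
```

Request:
play_rows(motion=[[[0,0,-0.05],[0,0,0],40],[[0,0,-0.1],[0,0,0],40],[[0,0,-0.15],[0,0,0],40],[[0,0,-0.2],[0,0,0],40],[[0,0,-0.25],[0,0,0],40]])

```text
t: 8.23
tool_pos: [0.4686, 0.2221, 0.0344]
eef_rot: [-0.0, 0.172, 0.985, 0.001]
contact_force: [-3.2, 1.7, 0.6]
grip_width: 0.0555
gripper_force: 30.0
```

Request:
play_rows(motion=[[[0,0,-0.04],[0,0,0],40],[[0,0,-0.08],[0,0,0],40],[[0,0,-0.12],[0,0,0],40],[[0,0,-0.15],[0,0,0],40],[[0,0,-0.17],[0,0,0],40]])

```text
t: 8.65
tool_pos: [0.4687, 0.2221, 0.0277]
eef_rot: [-0.0, 0.172, 0.985, 0.001]
contact_force: [-2.3, 0.0, 0.3]
grip_width: 0.056
gripper_force: 30.0
```

Request:
play_rows(motion=[[[0,0,-0.02],[0,0,0],40],[[0,0,-0.03],[0,0,0],40],[[0,0,-0.03],[0,0,0],40],[[0,0,-0.03],[0,0,0],40],[[0,0,-0.03],[0,0,0],40]])

```text
t: 9.07
tool_pos: [0.4688, 0.222, 0.0266]
eef_rot: [0.0, 0.172, 0.985, 0.001]
contact_force: [-1.9, 1.4, -1.4]
grip_width: 0.0558
gripper_force: 30.0
```

Request:
play_rows(motion=[[[0,0,-0.02],[0,0,0],40],[[0,0,-0.04],[0,0,0],40],[[0,0,-0.05],[0,0,0],40],[[0,0,-0.05],[0,0,0],40],[[0,0,-0.05],[0,0,0],40]])

```text
t: 9.48
tool_pos: [0.4689, 0.2221, 0.0252]
eef_rot: [0.0, 0.172, 0.985, 0.0]
contact_force: [-5.2, -2.2, 14.8]
grip_width: 0.0562
gripper_force: 30.0
```

Request:
play_rows(motion=[[[0,0,-0.01],[0,0,0],40],[[0,0,-0.02],[0,0,0],40],[[0,0,-0.03],[0,0,0],40],[[0,0,-0.03],[0,0,0],40],[[0,0,-0.03],[0,0,0],40]])

```text
t: 9.9
tool_pos: [0.4691, 0.222, 0.0248]
eef_rot: [0.001, 0.172, 0.985, 0.0]
contact_force: [-11.2, -6.9, 37.0]
grip_width: 0.0557
gripper_force: 30.0
```

Floor reached at 37 N. I'll ease off, release and retreat.

Request:
play_rows(motion=[[[0,0,0.04],[0,0,0],40],[[0,0,0.04],[0,0,0],84],[[0,0,0.04],[0,0,0],84],[[0,0,0.04],[0,0,0],84],[[0,0,0.04],[0,0,0],84]])

```text
t: 10.32
tool_pos: [0.4687, 0.222, 0.0249]
eef_rot: [-0.0, 0.172, 0.985, 0.001]
contact_force: [-0.8, 1.1, 0.1]
grip_width: 0.0792
gripper_force: 0.0
```

Request:
play_rows(motion=[[[0,0,0.2],[0,0,0],84],[[0,0,0.6],[0,0,0],84],[[0,0,1.4],[0,0,0],84],[[0,0,2.3],[0,0,0],84],[[0,0,3.2],[0,0,0],84]])

```text
t: 10.73
tool_pos: [0.468, 0.2223, 0.1547]
eef_rot: [-0.001, 0.172, 0.985, 0.001]
contact_force: [0.3, -0.1, -0.0]
grip_width: 0.0842
gripper_force: 0.0
```

```bash
python3 - <<'E'
from h import *
M=rackR();C=np.array([.5172,-.2407,.0832])
step(C+.082*-M[:,2]+[0,0,.1],M)
for c in('wrist','scene','side'):
    im=ctrl.snapshot(c);cv2.imwrite(f'pics/a_{c}.png',im[:,:,::-1])
np.save('a.npy',[ctrl.camera_info('wrist')],allow_pickle=True)
E
```

```text
t 10.7333 pos [0.468  0.2223 0.1547] F [ 0.3 -0.1 -0. ] w 0.0842
shift [1.07, -12.43, 2.57] turn [3.91, 2.25, -13.23] rows>= 12.7
```

View pics/a_wrist.png

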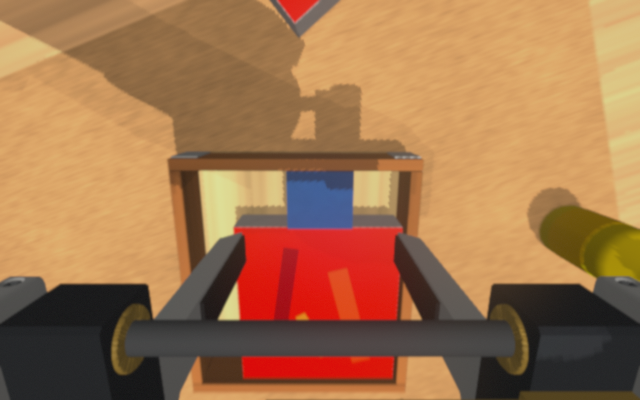

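Blue stands in the wide gap at (320,198), touching the painting, which looks flat and straight. Going back for green.

Request:
play_rows(motion=[[[0.07,-0.6,0.6],[0.26,0.15,-0.88],94],[[0.14,-1.35,1.1],[0.52,0.3,-1.76],94],[[0.21,-2.2,1.5],[0.78,0.45,-2.65],94],[[0.28,-3.1,1.7],[1.04,0.6,-3.53],94],[[0.35,-4.0,1.8],[1.3,0.75,-4.41],94]])

```text
t: 11.3
tool_pos: [0.4827, 0.0606, 0.2259]
eef_rot: [-0.05, 0.394, 0.916, 0.061]
contact_force: [1.1, 0.6, -0.4]
grip_width: 0.094
gripper_force: 0.0
```

Request:
play_rows(motion=[[[0.07,-0.9,0.1],[0.26,0.15,-0.88],94],[[0.14,-1.8,0.2],[0.52,0.3,-1.76],94],[[0.21,-2.7,0.3],[0.78,0.45,-2.65],94],[[0.28,-3.5,0.3],[1.04,0.6,-3.53],94],[[0.35,-4.3,0.3],[1.3,0.75,-4.41],94]])

```text
t: 11.72
tool_pos: [0.4962, -0.1118, 0.2366]
eef_rot: [-0.097, 0.591, 0.792, 0.117]
contact_force: [0.5, 0.7, 0.3]
grip_width: 0.0937
gripper_force: 0.0
```

Request:
play_rows(motion=[[[0.07,-0.8,-0.2],[0.26,0.15,-0.88],94],[[0.14,-1.6,-0.5],[0.52,0.3,-1.76],94],[[0.21,-2.4,-0.9],[0.78,0.45,-2.65],94],[[0.28,-3.2,-1.3],[1.04,0.6,-3.53],94],[[0.35,-4.1,-1.8],[1.3,0.75,-4.41],94]])

```text
t: 12.13
tool_pos: [0.5105, -0.2749, 0.164]
eef_rot: [-0.138, 0.752, 0.622, 0.166]
contact_force: [1.4, -0.4, 0.6]
grip_width: 0.0938
gripper_force: 0.0
```

```bash
python3 - <<'E'
from h import *
M=rackR();C=np.array([.5172,-.2407,.0832])
step(C+.082*-M[:,2],M)
i=ctrl.camera_info('wrist');im=ctrl.snapshot('wrist');np.save('g.npy',[i],allow_pickle=True);cv2.imwrite('pics/g.png',im[:,:,::-1])
m=mask(im,'green');n,l,s,c=cv2.connectedComponentsWithStats(m);k=1+np.argmax(s[1:,4]);print(s[k],c[k])
r=(R.from_euler('z',79.5,degrees=True)*R.from_euler('y',-25,degrees=True))
uv=proj(i,r.apply(chock(.038)-[.019,0,.022])+C);print('pred top',uv[[4,5,11,10]].round(1).tolist(),'all',uv.min(0),uv.max(0))
u=int(c[k][0])
print(' '.join(f"{r}:{'/'.join(map(str,im[r,u-3:u+4].mean(0).astype(int)))}" for r in range(s[k][1]-3,s[k][1]+s[k][3]+4,2)))
E
```

```text
t 12.1333 pos [ 0.5105 -0.2749  0.164 ] F [ 1.4 -0.4  0.6] w 0.0938
shift [0.01, 0.0, -0.16] turn [0.01, -0.02, 0.05] rows>= 0.2
[ 283  187   75   54 3842] [320.12103071 213.72254034]
pred top [[356.7, 239.9], [357.8, 191.8], [282.2, 192.3], [283.9, 240.3]] all [282.15179553 184.40789544] [357.83580444 240.33603554]
184:153/143/95 186:121/118/80 188:80/90/63 190:63/82/59 192:65/91/66 194:68/99/71 196:71/105/76 198:71/107/77 200:70/106/77 202:70/107/78 204:70/106/77 206:70/106/77 208:70/107/77 210:69/106/77 212:69/106/77 214:68/105/76 216:68/105/76 218:68/104/75 220:67/104/75 222:67/103/75 224:67/103/75 226:67/104/75 228:68/105/76 230:67/105/76 232:67/105/76 234:67/105/76 236:67/105/76 238:77/105/76 240:103/108/76 242:132/118/80 244:158/131/87
```

```bash
python3 - <<'E'
from h import *
M=rackR();C=np.array([.5172,-.2407,.0832])
step(C+.010*M[:,2]+.0015*M[:,0],M)
E
```

```text
t 12.1833 pos [ 0.5074 -0.2828  0.1582] F [-8.1 -5.4 -6.1] w 0.094
shift [0.27, 1.19, -2.09] turn [-0.02, -0.08, 0.2] rows>= 2.4
```

Request:
play_rows(motion=[[[0,0,0],[0,0,0],94],[[0,0,0],[0,0,0],94],[[0,0,0],[0,0,0],94],[[0,0,0],[0,0,0],94],[[0,0,0],[0,0,0],94]])

```text
t: 12.6
tool_pos: [0.511, -0.273, 0.1656]
eef_rot: [-0.137, 0.751, 0.625, 0.166]
contact_force: [0.2, -0.7, 0.2]
grip_width: 0.0942
gripper_force: 0.0
```

```bash
python3 - <<'E'
from h import *
M=rackR();C=np.array([.5172,-.2407,.0832])
step(C+.010*M[:,2]+.0015*M[:,0],M)
E
```

```text
t 12.6 pos [ 0.511  -0.273   0.1656] F [ 0.2 -0.7  0.2] w 0.0942
shift [0.18, 0.95, -2.27] turn [0.03, 0.0, -0.01] rows>= 2.5
```

Request:
play_rows(motion=[[[0.05,0.3,-0.7],[0,0,0],94],[[0.1,0.6,-1.4],[0,0,0],94],[[0.15,0.8,-1.9],[0,0,0],94],[[0.18,0.95,-2.27],[0,0,0],94],[[0.18,0.95,-2.27],[0,0,0],94]])

```text
t: 13.02
tool_pos: [0.5171, -0.2333, 0.0723]
eef_rot: [-0.14, 0.75, 0.625, 0.165]
contact_force: [0.3, -0.1, 0.4]
grip_width: 0.0935
gripper_force: 0.0
```

Request:
play_rows(motion=[[[0,0,0],[0,0,0],94],[[0,0,0],[0,0,0],40],[[0,0,0],[0,0,0],40],[[0,0,0],[0,0,0],40],[[0,0,0],[0,0,0],40]])

```text
t: 13.43
tool_pos: [0.5181, -0.2364, 0.0749]
eef_rot: [-0.137, 0.751, 0.624, 0.166]
contact_force: [-0.3, -0.0, -0.1]
grip_width: 0.0708
gripper_force: 0.0
```

Request:
play_rows(motion=[[[0,0,0],[0,0,0],40],[[0,0,0],[0,0,0],40],[[0,0,0],[0,0,0],40],[[0,0,0],[0,0,0],40],[[0,0,0],[0,0,0],40]])

```text
t: 13.85
tool_pos: [0.5179, -0.2361, 0.0744]
eef_rot: [-0.138, 0.751, 0.624, 0.166]
contact_force: [-2.4, -1.0, 4.2]
grip_width: 0.0559
gripper_force: 30.0
```

Request:
play_rows(motion=[[[0,0,0.5],[0,0,0],40],[[0,0,1.3],[0,0,0],40],[[0,0,2.2],[0,0,0],40],[[0,0,3.1],[0,0,0],40],[[0,0,4.0],[0,0,0],40]])

```text
t: 14.27
tool_pos: [0.5175, -0.2356, 0.2358]
eef_rot: [-0.138, 0.751, 0.624, 0.165]
contact_force: [0.7, -1.3, -0.1]
grip_width: 0.056
gripper_force: 30.0
```

```bash
python3 - <<'E'
from h import *
p=(.5355,.1765);a=-19.8
X=R.from_euler('z',a,degrees=True)
t=X.apply([.0265,-.045,0])+[p[0],p[1],.28]
for s in(1,-1):step(t,mat([0,0,-1],X.apply([s,0,0])))
E
```

```text
t 14.2667 pos [ 0.5175 -0.2356  0.2358] F [ 0.7 -1.3 -0.1] w 0.056
shift [0.69, 9.02, 1.11] turn [-4.01, 1.08, -1.52] rows>= 9.1
t 14.2667 pos [ 0.5175 -0.2356  0.2358] F [ 0.7 -1.3 -0.1] w 0.056
shift [0.69, 9.02, 1.11] turn [-1.6, -5.95, 27.82] rows>= 24.4
```

Request:
play_rows(motion=[[[0.03,0.8,0.2],[-0.4,0.11,-0.15],40],[[0.07,1.6,0.4],[-0.8,0.22,-0.3],40],[[0.1,2.4,0.6],[-1.2,0.32,-0.46],40],[[0.14,3.2,0.8],[-1.6,0.43,-0.61],40],[[0.17,4.0,1.0],[-2.0,0.54,-0.76],40]])

```text
t: 14.68
tool_pos: [0.5243, -0.0744, 0.2747]
eef_rot: [-0.068, 0.79, 0.603, 0.083]
contact_force: [1.3, 0.2, -0.5]
grip_width: 0.0559
gripper_force: 30.0
```

Request:
play_rows(motion=[[[0.03,0.8,0.05],[-0.4,0.11,-0.15],40],[[0.07,1.6,0.1],[-0.8,0.22,-0.3],40],[[0.1,2.4,0.1],[-1.2,0.32,-0.46],40],[[0.14,3.2,0.1],[-1.6,0.43,-0.61],40],[[0.18,4.05,0.1],[-2.0,0.54,-0.76],40]])

```text
t: 15.1
tool_pos: [0.5317, 0.0873, 0.2785]
eef_rot: [0.001, 0.819, 0.574, 0.0]
contact_force: [1.4, -1.2, -0.8]
grip_width: 0.0558
gripper_force: 30.0
```

Request:
play_rows(motion=[[[0,0,0],[0,0,0],40],[[0,0,0],[0,0,0],40],[[0,0,0],[0,0,0],40],[[0,0,0],[0,0,0],40],[[0,0,0],[0,0,0],40]])

```text
t: 15.52
tool_pos: [0.532, 0.0847, 0.2781]
eef_rot: [-0.0, 0.819, 0.574, 0.0]
contact_force: [-0.1, -0.3, -1.7]
grip_width: 0.0561
gripper_force: 30.0
```

```bash
python3 - <<'E'
from h import *
X=R.from_euler('z',-19.8,degrees=True)
t=X.apply([.0265,-.085,0])+[.5355,.1765,.28]
step(t,mat([0,0,-1],X.apply([1,0,0])))
i=ctrl.camera_info('wrist');im=ctrl.snapshot('wrist');np.save('w5.npy',[i],allow_pickle=True);cv2.imwrite('pics/w5.png',im[:,:,::-1])
w=lambda q:(X.apply(q)+[.5355,.1765,0])
for n,q in dict(negy_in=(.0265,-.0955,.054),negy_out=(.0265,-.1055,.054),paint_negy=(.0265,-.0545,.048),gapfloor=(.0265,-.075,.01),posy_in=(.0265,.0955,.054),posy_out=(.0265,.1055,.054),posx_in=(.1065,0,.054),negx_in=(-.1065,0,.054),posx_out=(.1165,0,.054),paint_posy=(0,.0955,.048)).items(): print(n,proj(i,w(q)).round(1))
for c in(270,360):print(c,' '.join(f"{r}:{'/'.join(map(str,im[r,c-3:c+4].mean(0).astype(int)))}" for r in range(20,235,1) if r<90 or r>140))
E
```

```text
t 15.5167 pos [0.532  0.0847 0.2781] F [-0.1 -0.3 -1.7] w 0.0561
shift [-0.01, 0.07, 0.05] turn [-0.0, 0.0, 0.03] rows>= 0.1
negy_in [318.5 181.6]
negy_out [318.5 189.7]
paint_negy [318.4 146.9]
gapfloor [318.5 159.6]
posy_in [317.7   5.2]
posy_out [317.7  -5.4]
posx_in [388.6  98.7]
negx_in [201.   99.4]
posx_out [397.4  98.7]
paint_posy [293.2   6.9]
270 20:225/43/34 21:225/43/34 22:225/43/34 23:225/43/33 24:225/43/34 25:225/43/34 26:225/43/34 27:225/43/34 28:225/44/35 29:225/44/35 30:225/44/35 31:225/43/34 32:225/43/35 33:225/43/35 34:225/43/34 35:225/43/35 36:225/43/35 37:225/43/34 38:225/44/35 39:225/43/35 40:225/43/34 41:225/43/35 42:225/44/35 43:225/44/36 44:225/44/36 45:225/43/36 46:225/44/36 47:225/44/36 48:225/44/37 49:225/43/36 50:225/43/36 51:225/43/36 52:225/43/36 53:225/42/36 54:225/43/36 55:225/43/36 56:225/43/36 57:225/43/36 58:225/42/35 59:225/43/36 60:225/44/37 61:225/43/36 62:225/43/36 63:225/43/36 64:225/43/36 65:225/43/37 66:225/43/36 67:225/42/36 68:225/43/37 69:225/43/36 70:225/43/36 71:225/42/36 72:225/43/36 73:225/42/36 74:225/43/36 75:225/43/36 76:225/43/36 
[... 3207 characters left out ...]
/71 188:207/131/72 189:209/137/79 190:214/150/92 191:218/161/101 192:219/164/104 193:219/165/104 194:219/165/104 195:219/165/104 196:219/165/103 197:219/165/104 198:220/165/104 199:220/165/104 200:220/166/104 201:220/166/104 202:219/165/104 203:219/165/104 204:219/165/104 205:219/164/104 206:219/164/104 207:219/164/103 208:219/164/103 209:219/164/103 210:219/165/103 211:219/165/103 212:219/165/104 213:219/166/105 214:220/166/105 215:219/165/104 216:207/155/98 217:162/126/82 218:107/94/64 219:76/79/56 220:71/77/55 221:70/77/55 222:70/77/55 223:69/76/55 224:69/76/55 225:69/76/55 226:68/76/54 227:68/75/54 228:67/75/54 229:67/74/53 230:65/73/52 231:65/72/52 232:64/72/52 233:66/77/56 234:69/88/63
```

View pics/w5.png

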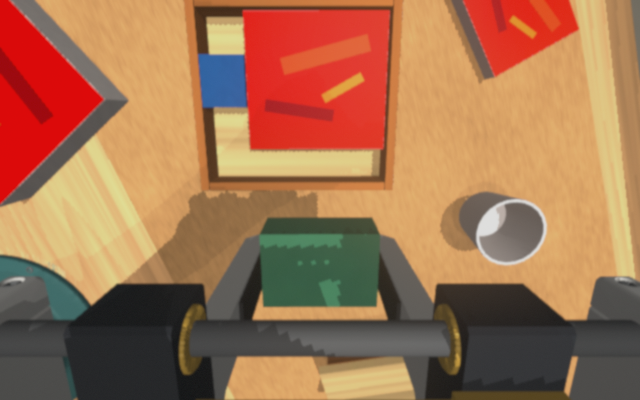

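The view shows green held upright over the -y side at (320,262), the narrow gap at rows 150–177, the blue chock at (222,80), and painting clear and straight.

```bash
python3 - <<'E'
from h import *
i=np.load('w5.npy',allow_pickle=True)[0];o=ctrl.get_obs();T=rot(o);im=cv2.imread('pics/w5.png')[:,:,::-1].astype(float)
def edge(c,a,b,ch,bias=None):
    p=cv2.GaussianBlur(im,(1,3),0)[a:b,c-3:c+4,ch].mean(1);g=np.abs(np.diff(p));return a+.5+(g*np.arange(len(g))).sum()/g.sum()
for c in(275,300,350):print(c,[round(edge(c,*q),2) for q in((214,222,0),(229,238,1),(300,312,0))])
print(' '.join(f"{r}:{'/'.join(map(str,im[r,297:304].mean(0).astype(int)))}" for r in list(range(228,240,1))+list(range(300,312))))
def pts(p):
    X=(np.array([[.019,0,0],[-.019,0,0],[.019,0,-.026]]))*[1,1,-1]
    X=R.from_euler('y',p[2]).apply(X)+[p[0],0,-.030+p[1]]
    return proj(i,T.apply(X)+o['tool_pos'])[:,1]
m=np.array([233.2,edge(300,300,312,0),edge(300,214,222,0)])
for off in(0,.5):
  for w in(1e4,0):
    s=least_squares(lambda p:np.r_[pts(p)-m-off,p[2]*w],[.002,0,0]);print(off,w,(s.x[:2]*1e3).round(2),np.degrees(s.x[2]).round(2),(pts(s.x)-m-off).round(2))
# tray y of wall and painting edge
for off in(0,.5):
  q=lambda uv,z:(R.from_euler('z',19.8,degrees=True).apply(unproj(i,np.array(uv)+off,z)-[.5355,.1765,0])*1e3).round(1)[:, :2].tolist()
  print(q([(270,181.9),(360,181.7)],.054),q([(270,149),(360,148.8)],.048))
  # painting / chock x at row 70..130
for r in(30,125):print(r,' '.join(f"{c}:{'/'.join(map(str,im[r-1:r+2,c].mean(0).astype(int)))}" for c in list(range(242,256))+list(range(380,396))))
for r in (80,):print(r,' '.join(f"{c}:{'/'.join(map(str,im[r-1:r+2,c].mean(0).astype(int)))}" for c in list(range(190,206))+list(range(242,252))))
E
```

```text
275 [np.float64(217.32), np.float64(233.82), np.float64(306.27)]
300 [np.float64(217.15), np.float64(233.63), np.float64(306.18)]
350 [np.float64(217.29), np.float64(233.51), np.float64(306.19)]
228:58/73/54 229:58/73/53 230:57/72/53 231:57/73/53 232:57/75/55 233:62/89/65 234:71/113/83 235:78/129/94 236:80/134/98 237:81/135/98 238:81/135/99 239:81/135/99 300:57/94/69 301:57/94/70 302:57/94/69 303:57/94/70 304:59/95/70 305:78/100/72 306:128/118/80 307:181/143/92 308:210/158/99 309:216/162/102 310:217/162/102 311:216/162/101
0 10000.0 [ 0.32 -0.03] -0.0 [ 0.41 -0.08 -0.38]
0 0 [0.37 0.1 ] -0.87 [0. 0. 0.]
0.5 10000.0 [ 0.07 -0.07] -0.0 [ 0.44 -0.09 -0.42]
0.5 0 [0.12 0.08] -0.94 [ 0.  0. -0.]
[[-32.1, -95.7], [76.6, -95.8]] [[-31.3, -56.8], [76.2, -57.0]]
[[-31.5, -96.3], [77.2, -96.4]] [[-30.7, -57.4], [76.9, -57.6]]
30 242:208/171/115 243:201/124/84 244:216/72/51 245:224/42/31 246:225/36/27 247:225/36/28 248:225/38/30 249:225/38/29 250:225/39/30 251:225/39/30 252:225/39/29 253:225/38/28 254:225/39/30 255:225/39/30 380:224/63/50 381:224/63/49 382:224/64/50 383:224/64/50 384:224/65/51 
[... 282 characters left out ...]
/56 250:217/46/32 251:219/39/28 252:219/39/29 253:218/39/27 254:218/38/26 255:219/39/27 380:225/56/41 381:226/58/41 382:224/58/42 383:216/67/53 384:182/74/59 385:132/68/49 386:109/65/40 387:137/84/47 388:181/111/61 389:202/124/68 390:207/127/70 391:206/127/69 392:206/126/69 393:205/126/70 394:204/127/71 395:203/131/76
80 190:218/161/101 191:208/145/88 192:202/130/74 193:201/125/68 194:201/124/66 195:201/124/67 196:202/124/67 197:201/124/67 198:194/121/69 199:167/109/86 200:115/97/120 201:66/96/148 202:51/98/158 203:51/99/160 204:50/99/159 205:50/99/160 242:59/100/159 243:58/98/156 244:67/89/140 245:110/71/103 246:172/61/70 247:215/49/48 248:224/40/34 249:225/38/31 250:225/38/32 251:226/38/32
```

Request:
play_rows(motion=[[[0.04,0.15,-1],[0,0,0.03],40],[[0.07,0.29,-2],[0,0,0.03],40],[[0.07,0.29,-3],[0,0,0.03],40],[[0.07,0.29,-4],[0,0,0.03],40],[[0.07,0.29,-4.8],[0,0,0.03],40]])

```text
t: 15.98
tool_pos: [0.5339, 0.0966, 0.0836]
eef_rot: [-0.0, 0.818, 0.576, -0.0]
contact_force: [0.8, -0.6, -0.6]
grip_width: 0.0556
gripper_force: 30.0
```

Request:
play_rows(motion=[[[0,0,-0.1],[0,0,0],40],[[0,0,-0.2],[0,0,0],40],[[0,0,-0.2],[0,0,0],40],[[0,0,-0.2],[0,0,0],40],[[0,0,-0.2],[0,0,0],40]])

```text
t: 16.4
tool_pos: [0.5358, 0.0977, 0.0801]
eef_rot: [0.001, 0.818, 0.576, 0.002]
contact_force: [1.6, -0.1, -0.7]
grip_width: 0.0557
gripper_force: 30.0
```

```bash
python3 - <<'E'
from h import *
X=R.from_euler('z',-19.8,degrees=True)
step(X.apply([.0265,-.0754,0])+[.5355,.1765,.076],mat([0,0,-1],X.apply([1,0,0])))
i=ctrl.camera_info('wrist');im=ctrl.snapshot('wrist').astype(float);cv2.imwrite('pics/w6.png',im[:,:,::-1])
for c in(215,430):print(c,' '.join(f"{r}:{'/'.join(map(str,im[r,c-3:c+4].mean(0).astype(int)))}" for r in range(60,260,3)))
w=lambda q:(X.apply(q)+[.5355,.1765,0])
print([proj(i,w(q)).round(1).tolist() for q in((.0,-.0955,.054),(0,-.1055,.054),(0,-.057,.048))])
E
```

```text
t 16.4 pos [0.5358 0.0977 0.0801] F [ 1.6 -0.1 -0.7] w 0.0557
shift [-0.02, -0.03, -0.1] turn [-0.01, 0.03, -0.02] rows>= 0.1
215 60:242/31/18 63:242/31/17 66:242/31/17 69:242/31/17 72:242/31/16 75:242/31/18 78:242/32/18 81:242/31/17 84:242/30/17 87:242/29/15 90:242/29/16 93:242/30/17 96:242/28/16 99:242/26/12 102:242/26/12 105:242/27/12 108:241/27/13 111:234/24/16 114:230/23/17 117:230/23/17 120:228/23/19 123:225/22/18 126:219/22/19 129:216/22/19 132:216/23/20 135:234/24/15 138:236/24/13 141:236/24/11 144:236/24/12 147:236/25/12 150:235/24/11 153:235/24/10 156:235/26/11 159:235/25/10 162:235/25/10 165:234/24/10 168:235/25/10 171:234/25/10 174:235/24/10 177:234/25/10 180:234/25/10 183:234/26/10 186:234/26/10 189:234/28/11 192:234/28/10 195:233/29/11 198:233/29/11 201:234/68/51 204:240/222/152 207:239/225/155 210:210/176/118 213:205/168/112 216:207/169/114 219:206/168/113 222:199/164/110 225:194/159/107 228:193/158/106 231:197/162/109 234:193/158/106 237:186/153/103 240:120/87/56 243:103/67/40 246:100/66/39 249:95/63/38 252:95/63/39 255:92/61/37 258:93/61/38
430 60:242/60/47 63:242/61
[... 368 characters left out ...]
4 147:242/49/33 150:242/49/33 153:242/49/33 156:241/48/31 159:239/47/29 162:238/47/30 165:238/46/29 168:238/47/29 171:238/47/29 174:238/46/27 177:237/47/29 180:237/48/29 183:237/47/27 186:237/48/28 189:236/47/27 192:236/49/28 195:236/48/28 198:236/49/28 201:235/49/29 204:147/66/44 207:110/66/41 210:109/66/41 213:109/67/41 216:108/67/42 219:108/67/41 222:107/67/42 225:106/67/42 228:106/67/42 231:105/68/42 234:104/67/42 237:104/67/42 240:103/68/43 243:102/67/42 246:101/67/42 249:103/68/43 252:105/69/44 255:109/72/44 258:119/78/47
[[278.4, 262.6], [278.8, 276.5], [277.7, 203.5]][ WARN:0@0.277] global loadsave.cpp:1063 imwrite_ Unsupported depth image for selected encoder is fallbacked to CV_8U.
```

Request:
play_rows(motion=[[[0,0,-0.15],[0,0,0],40],[[0,0,-0.3],[0,0,0],40],[[0,0,-0.4],[0,0,0],40],[[0,0,-0.5],[0,0,0],40],[[0,0,-0.6],[0,0,0],40]])

```text
t: 16.87
tool_pos: [0.5345, 0.0977, 0.0537]
eef_rot: [-0.0, 0.817, 0.576, 0.0]
contact_force: [-0.1, -0.2, -0.1]
grip_width: 0.0558
gripper_force: 30.0
```

```bash
python3 - <<'E'
from h import *
X=R.from_euler('z',-19.8,degrees=True)
step(X.apply([.0265,-.0754,0])+[.5355,.1765,.026],mat([0,0,-1],X.apply([1,0,0])))
E
```

```text
t 16.8667 pos [0.5345 0.0977 0.0537] F [-0.1 -0.2 -0.1] w 0.0558
shift [0.01, -0.03, -0.69] turn [-0.01, 0.0, -0.03] rows>= 0.7
```

Request:
play_rows(motion=[[[0,-0.02,-0.05],[0,0,0],40],[[0,-0.02,-0.1],[0,0,0],40],[[0,-0.02,-0.15],[0,0,0],40],[[0,-0.02,-0.2],[0,0,0],40],[[0,-0.02,-0.25],[0,0,0],40]])

```text
t: 17.28
tool_pos: [0.5347, 0.0963, 0.0442]
eef_rot: [0.0, 0.818, 0.576, 0.0]
contact_force: [-3.9, -8.2, 7.8]
grip_width: 0.0559
gripper_force: 30.0
```

Request:
play_rows(motion=[[[0,0,-0.05],[0,0,0],40],[[0,0,-0.1],[0,0,0],40],[[0,0,-0.15],[0,0,0],40],[[0,0,-0.2],[0,0,0],40],[[0,0,-0.25],[0,0,0],40]])

```text
t: 17.7
tool_pos: [0.5346, 0.0968, 0.034]
eef_rot: [-0.0, 0.817, 0.576, 0.0]
contact_force: [-1.0, -3.0, 0.6]
grip_width: 0.0555
gripper_force: 30.0
```

Request:
play_rows(motion=[[[0,0,-0.03],[0,0,0],40],[[0,0,-0.06],[0,0,0],40],[[0,0,-0.09],[0,0,0],40],[[0,0,-0.12],[0,0,0],40],[[0,0,-0.14],[0,0,0],40]])

```text
t: 18.12
tool_pos: [0.5347, 0.0969, 0.0285]
eef_rot: [-0.0, 0.817, 0.576, 0.0]
contact_force: [-1.4, -2.4, 0.1]
grip_width: 0.0562
gripper_force: 30.0
```

Request:
play_rows(motion=[[[0,0,-0.03],[0,0,0],40],[[0,0,-0.06],[0,0,0],40],[[0,0,-0.08],[0,0,0],40],[[0,0,-0.1],[0,0,0],40],[[0,0,-0.1],[0,0,0],40]])

```text
t: 18.53
tool_pos: [0.5346, 0.0969, 0.0244]
eef_rot: [-0.0, 0.817, 0.576, 0.0]
contact_force: [0.7, -1.7, -1.6]
grip_width: 0.0559
gripper_force: 30.0
```

Request:
play_rows(motion=[[[0,0,-0.01],[0,0,0],40],[[0,0,-0.02],[0,0,0],40],[[0,0,-0.03],[0,0,0],40],[[0,0,-0.04],[0,0,0],40],[[0,0,-0.04],[0,0,0],40]])

```text
t: 18.95
tool_pos: [0.5348, 0.097, 0.0231]
eef_rot: [-0.0, 0.817, 0.576, 0.001]
contact_force: [-0.8, -2.1, -1.0]
grip_width: 0.0557
gripper_force: 30.0
```

Request:
play_rows(motion=[[[0,0,-0.01],[0,0,0],40],[[0,0,-0.02],[0,0,0],40],[[0,0,-0.03],[0,0,0],40],[[0,0,-0.04],[0,0,0],40],[[0,0,-0.04],[0,0,0],40]])

```text
t: 19.37
tool_pos: [0.5348, 0.0971, 0.0229]
eef_rot: [0.0, 0.817, 0.576, 0.0]
contact_force: [-12.6, -5.2, 34.4]
grip_width: 0.0559
gripper_force: 30.0
```

Request:
play_rows(motion=[[[0,0,-0.01],[0,0,0],40],[[0,0,-0.02],[0,0,0],40],[[0,0,-0.03],[0,0,0],40],[[0,0,-0.03],[0,0,0],40],[[0,0,-0.03],[0,0,0],40]])

```text
t: 19.78
tool_pos: [0.535, 0.0976, 0.0221]
eef_rot: [0.0, 0.817, 0.576, 0.001]
contact_force: [-14.2, -4.3, 41.7]
grip_width: 0.0562
gripper_force: 30.0
```

Home on the floor. Release, rise, and check numerically.

Request:
play_rows(motion=[[[0,0,0.06],[0,0,0],40],[[0,0,0.06],[0,0,0],84],[[0,0,0.06],[0,0,0],84],[[0,0,0.06],[0,0,0],84],[[0,0,0.06],[0,0,0],84]])

```text
t: 20.2
tool_pos: [0.5346, 0.097, 0.0224]
eef_rot: [-0.0, 0.817, 0.576, 0.0]
contact_force: [0.6, 0.0, -0.8]
grip_width: 0.0793
gripper_force: 0.0
```

Request:
play_rows(motion=[[[0,0,0.2],[0,0,0],84],[[0,0,0.6],[0,0,0],84],[[0,0,1.4],[0,0,0],84],[[-0.2,-0.6,2.3],[0,0,0],84],[[-0.4,-1.2,3.2],[0,0,0],84]])

```text
t: 20.62
tool_pos: [0.5188, 0.0522, 0.1483]
eef_rot: [-0.001, 0.817, 0.577, 0.0]
contact_force: [0.6, -0.5, -0.2]
grip_width: 0.0839
gripper_force: 0.0
```

Request:
play_rows(motion=[[[-0.2,-0.5,0.8],[0,0,0],84],[[-0.4,-1.0,1.6],[0,0,0],84],[[-0.4,-1.0,2.4],[0,0,0],84],[[-0.4,-1.0,3.0],[0,0,0],84],[[-0.4,-1.0,3.0],[0,0,0],84]])

```text
t: 21.03
tool_pos: [0.5051, 0.0115, 0.2719]
eef_rot: [0.002, 0.818, 0.576, 0.003]
contact_force: [0.4, 0.4, -0.1]
grip_width: 0.084
gripper_force: 0.0
```

Request:
play_rows(motion=[[[0,0,0],[0,0,0],84],[[0,0,0],[0,0,0],84],[[0,0,0],[0,0,0],84],[[0,0,0],[0,0,0],84],[[0,0,0],[0,0,0],84]])

```text
t: 21.45
tool_pos: [0.5032, 0.0116, 0.2661]
eef_rot: [-0.001, 0.817, 0.576, 0.0]
contact_force: [1.0, 0.3, 0.0]
grip_width: 0.0838
gripper_force: 0.0
```

```bash
python3 - <<'E'
from h import *
i=ctrl.camera_info('wrist');im=ctrl.snapshot('wrist');o=ctrl.get_obs();print(o['t'],o['tool_pos'])
cv2.imwrite('pics/w7.png',im[:,:,::-1])
X=R.from_euler('z',-19.8,degrees=True)
w=lambda q:(X.apply(q)+[.5355,.1765,0]); inv=lambda uv,z:X.inv().apply(unproj(i,uv,z)-[.5355,.1765,0])[:,:2]*1e3
print('tray corners px',[proj(i,w((a,b,.054))).round().tolist() for a,b in((-.1165,-.1055),(.1165,-.1055),(.1165,.1055),(-.1165,.1055))])
roi=np.zeros(im.shape[:2],np.uint8);cv2.fillConvexPoly(roi,np.array([proj(i,w((a,b,.054))) for a,b in((-.1065,-.0955),(.1065,-.0955),(.1065,.0955),(-.1065,.0955))]).astype(np.int32),1)
f=im.astype(float);r,g,b=f[...,0],f[...,1],f[...,2]
for n,m,z in[('blue',(b>1.3*r)&(b>1.1*g),.054),('green',(g>1.15*r)&(g>1.1*b),.054),('red',(r>2*g)&(r>2*b)&(r>120),.048)]:
    m=(m&(roi>0)).astype(np.uint8)
    if n=='red': m=cv2.morphologyEx(m,3,np.ones((15,15),np.uint8))
    nn,l,s,_=cv2.connectedComponentsWithStats(m);k=1+np.argmax(s[1:,4])
    ct=max(cv2.findContours((l==k).astype(np.uint8),0,1)[0],key=cv2.contourArea)[:,0].astype(float)
    P=inv(ct,z);rc=cv2.minAreaRect(P.astype(np.float32));print(n,s[k].tolist(),'range',np.percentile(P,[1,99],axis=0).round(1).tolist(),'rect',np.round(rc[0],1),np.round(rc[1],1),round(rc[2],1))
E
```

```text
21.5 [0.50331123 0.01154998 0.26625777]
tray corners px [[193.0, 124.0], [401.0, 124.0], [415.0, -101.0], [173.0, -101.0]]
blue [193, 0, 50, 36, 1518] range [[-105.4, -14.5], [-55.6, 18.4]] rect [-80.4   2. ] [32.9 49.9] 90.0
green [296, 78, 51, 35, 1749] range [[-1.0, -92.7], [53.8, -57.0]] rect [ 26.4 -74.8] [55.  35.7] 0.1
red [243, 0, 154, 78, 11564] range [[-55.7, -55.6], [104.7, 20.4]] rect [ 24.5 -17.6] [160.7  75.7] 0.1
```

```bash
python3 -c "
from workcell import ctrl
print(ctrl.finish_job())"
```

```text
the job is handed in; nothing more can be done
None
```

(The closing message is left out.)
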